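# Free a juice-stuck fruit post from the test stage

### The arm

A 6-joint arm with a two-finger parallel gripper is mounted at the origin on the work surface. World frame = base frame: x ahead of the robot, y to its left, z up, the work surface at z = 0. Lengths are in mm, angles in rad, forces in N, time in s.
With the tool pointing down it reaches from about 275 to 750 mm from the base axis. Payload 10.2 kg.
Tool frame: the origin (TCP) lies at the very end of the fingers, on their centre line; the grasp point (between the pads) lies 19 mm behind it; z points along the fingers, y is the line along which they close (so a half turn about z gives the same grasp; the last joint's range is limited). The gripper opens to 85 mm and grips with 20 to 120 N. Pads are 22 mm wide; open, the fingers measure 114 mm over their backs; the gripper's body (76 mm by 85 mm) begins 54 mm behind the grasp point. The pads swing forward as they close: fully open they stand 13 mm farther back than shut.
Start: joints at [0.908, 0.313, 1.498, -0, 1.331, -0.223], TCP at [223.536, 475.04, 231.294] pointing down, gripper open.
Joint ranges: [-2.94, 2.94], [-0.97, 2.17], [0.19, 2.56], [-1.23, 4.37], [0.02, 3.11], [-2.88, 2.88]. Speed limits (rad/s): [2.39, 2.39, 3.01, 3.14, 3.14, 3.14].

### API

Orientations are given as a unit quaternion [w, x, y, z].
In Python, from rig import monitor, eyes, job gives the robot as it stands. The module is installed in compiled form; this text tells all that it offers.
- The arm moves only by the tool send_rows, never from a script. Its argument "targets" is one flat list of numbers, 7 for each row, row after row: the turn, a rotation vector about the tool's x, y, z in degrees, then the shift along the tool's x, y, z in units of 60 mm (1.0 is 60 mm), then the opening, from -1 (shut) to 1 (fully open), so that 0 is half open. A call has 1 to 5 rows; each row shifts and turns the commanded pose from where the row before left it, along the tool's axes as they then stand; what a row does not reach is not made up. A row lasts 1/8 s, in which the tool goes at most 62.5 mm and 10.7 degrees, less where a joint would pass 70% of its speed; a pose out of reach is approached as far as the arm can. A call is refused whole if a number of a shift passes 1 or a number of a turn 10.7, either way. A call with a gripper value outside its range is refused whole. The fingers move at their own pace and stop on an object; "newtons" is the grip in N (left out, the last holds). Time passes only in rows, so rows that do not move let the fingers close. It gives the time, the measured TCP pose, the force, the opening and the grip force at its end, in the units of the state.
- monitor.sense(): the state, without advancing time (a new reading comes with each control period).
- eyes.capture(name): name is "scene" or "top"; returns a dict with "img" (420x560x3 uint8, red, green, blue), "K" (3x3 intrinsics, pixels), "R" (3x3) and "t" (3): a world point X has camera coordinates R X + t. Camera axes: x right, y down, z forward; pixel columns grow to the right and rows downward; lengths in mm; the calibration is good to about 2 mm. A picture is of the moment at which its call begins. There is no depth.
- job.finish_job(): hands the job in; it is judged then, once.
The state is a dict: "time_s": time; "joints": joint angles; "dq": joint speeds; "tau": joint torques, N m; "eef_pos": TCP position; "ee_rot": TCP orientation; "force": force on the tool from outside, world axes, zero at the start; "wrist_torque": the same for the moment, N m; "grip_width": opening from 0.0 (shut) to 1.0 (fully open); "grip_force": force on a finger pad.
Only numpy, scipy, OpenCV 4.12 (cv2) and the standard library are available. Lean on these libraries where they do the work, as an engineer would, in place of code of your own. Each camera call takes 0.05 s, during which the arm holds its last target. There are 200 camera calls.

### The job

The orange fruit post has gummed itself into the grey test stage with dried juice. Free it by twisting it back and forth while easing it upward (a straight pull only lifts the whole stage, which is held down by nothing but its weight and must not rise 10 mm off its dock), then lower it into the green wash tub, without dropping it, and let go. Leave the brass weight, spare probe, bottle and dish where they are.

Things in the scene. Friction and masses are not known exactly. Their poses are not given: they have to be found in the camera images.
- post: Loose orange fruit post, 116 mm tall, 0.2 kg, upright. Origin: centre of its foot; z up its axis. Round steel stem 24 mm wide up to z = 42 mm; orange block from z = 46 to 108 mm, black pad of the same outline to 116 mm. Block: 46 mm along its own x, 30 mm along its own y (grip across these 30). At the start 40 mm of stem sit in the stage's bore; its yaw differs from the stage's.
- post_grip (a point): Point on the post's axis 85 mm above its foot, in the orange block: a good height for the grasp. Turns of 0.9 rad to and fro (0.45 either side of the start), each with about 3 mm of rise and with turn and rise going on together, slide the stem out and leave the stage down. The bore does not limit the turning.
- stage_mouth (a point): Centre of the round bore's mouth (26 mm wide, 40 mm deep) in the top of the grey stage, 67 mm above the table. Hidden jaws in the bore rub on the stem, at first 20 to 28 N in all (0.2 to 0.4 N m to turn), against whichever way it slides: while it turns, only part of this resists the pull. It eases as the stem rises, ends at 25 mm; out at 40 mm.
- stage (a joint): Lift of the stage off its dock (m): 0 down, upward positive. The stage is a grey block 120 x 120 x 55 mm, about 1.4 kg, on a fixed dark plate 150 x 150 x 12 mm; it cannot turn or shift sideways, only its weight holds it down. It sinks back if the stem is turned without pulling. At 10 mm it counts as pulled off.
- tub: Fixed green open-topped wash tub, outside 200 mm along its x, 150 mm along its y, 50 mm high, walls and floor 5 mm. Origin at the centre of its underside.
- weight: Loose brass calibration weight, 40 mm in diameter, 70 mm tall, standing. Origin at the centre of its underside. Leave alone.
- spare_probe: Loose steel probe standing on its 44 mm foot, 115 mm tall. Origin at the centre of its underside. Leave alone.
- cleaner: White bottle with blue label and red cap, 64 mm in diameter, 190 mm tall. Origin at the centre of its underside. Leave alone.
- dish: White bowl 110 mm wide with a kiwi fruit in it, about 60 mm tall in all. Origin at the centre of its underside. Leave alone.
There are look-alikes about, which are no part of the job. There is more than one size of the tub; the one meant has the size given above. What is shaped like the part that bears stage_mouth but purple is not meant.

How it is judged (in metres and radians):
On the way, in this order (a step that is already met when the one before it is completed fails the run):
1. the post's foot is drawn out above the stage's top face, with the stage down on its dock (z of post in the frame of stage_mouth above 0.003 m and value of joint stage below 0.003 m), for 0.1 s.
2. the post is held in the tub with its foot less than 30 mm above the tub's floor (z of post in the frame of tub below 0.035 m and x of post in the frame of tub between -0.095 and 0.095 m and y of post in the frame of tub between -0.07 and 0.07 m and contact force between post and the fingers above 0.5 N), for 0.1 s.
At the end, for the whole second after the job is handed in: The post is in the tub, standing or lying: its foot within the tub's inner walls and less than 30 mm above its floor, its grip point within the tub's outline, at rest (under 0.03 m/s) and released; the stage is down on its dock (within 3 mm) (z of post in the frame of tub below 0.035 m and x of post in the frame of tub between -0.095 and 0.095 m and y of post in the frame of tub between -0.07 and 0.07 m and x of post_grip in the frame of tub between -0.1 and 0.1 m and y of post_grip in the frame of tub between -0.075 and 0.075 m and linear speed of post below 0.03 m/s and value of joint stage below 0.003 m); the robot touches nothing.
It fails at once if the stage is lifted 10 mm off its dock (value of joint stage above 0.01 m).
It fails at once if a bystander (weight, spare probe, bottle or dish) is moved by more than 30 mm (distance of any of weight, spare_probe, cleaner, dish from where it was at the start of the episode above 0.03 m).
It also fails if it takes over 64 s, if anything falls off the work surface, if the arm or the gripper's body presses on something with over 40 N, if the wrist force passes 120 N, or if a joint passes its speed limit or range.

## Working session

There is one attempt and no reset: what is moved stays moved. The work goes in short steps, Python scripts to look and compute and a tool call to move; the robot and the scene stay as the last step left them, time stands still between calls to the robot, and variables do not carry over. Pictures are saved under pics/ and viewed, at most 10 in all, crops included, and the job is handed in when it is done.

Besides the shell and the picture viewer there is one more tool, called after "Request:" as name(argument=value, ...) on one line, values as JSON. send_rows: Moves the arm, as the interface text tells. Its arguments: {"type":"object","properties":{"targets":{"type":"array","items":{"type":"number"}},"newtons":{"type":"number"}},"required":["targets"]}

```bash
mkdir -p pics; cat > h.py <<'E'
import numpy as np, cv2
from rig import monitor, eyes, job
def ray(c,u,v):
    d=c['R'].T@np.linalg.inv(c['K'])@np.array([u,v,1.]); o=-c['R'].T@c['t']; return o,d
def onz(c,u,v,z):
    o,d=ray(c,u,v); return o+d*(z-o[2])/d[2]
def proj(c,X):
    p=c['K']@(c['R']@np.array(X,float)+c['t']); return p[:2]/p[2]
def save(n,im): cv2.imwrite('pics/'+n+'.png',cv2.cvtColor(im,cv2.COLOR_RGB2BGR))
E
python3 - <<'E'
from h import *
import pickle
cs={n:eyes.capture(n) for n in('scene','top')}
pickle.dump(cs,open('c0.pkl','wb'))
for n,c in cs.items(): save(n+'0',c['img']); print(n,-c['R'].T@c['t'])
print(monitor.sense())
E
```

```text
scene [1307.42659481  172.6346805  1210.56236021]
top [ 460.37052318    3.4915923  1426.36604329]
{'time_s': 0.1, 'joints': array([ 9.07614258e-01,  3.13373045e-01,  1.49836141e+00, -1.46944803e-05,
        1.33099357e+00, -2.23407814e-01]), 'dq': array([ 2.47808189e-04, -6.35988898e-05, -1.24975944e-03, -4.20813550e-04,
       -6.04640995e-04, -1.01663252e-03]), 'tau': array([ 2.00472576e-03, -4.12902904e+01, -2.60143036e+01, -2.27632709e-04,
        3.08781564e-03, -3.29043689e-05]), 'eef_pos': array([223.38403956, 474.85090536, 230.80293746]), 'ee_rot': array([-2.37042676e-04,  2.18117728e-01,  9.75922299e-01, -5.15872013e-04]), 'force': array([ 1.35832255, -0.61653153, -1.15667477]), 'wrist_torque': array([-0.06834043, -0.04122849, -0.0151784 ]), 'grip_force': 0.0, 'grip_width': 0.9972290657501041}
```

View pics/scene0.png

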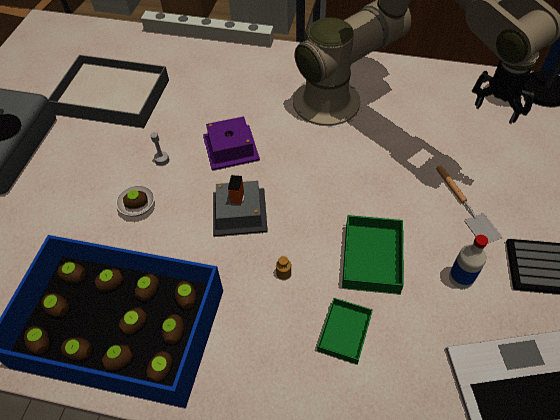

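View pics/top0.png

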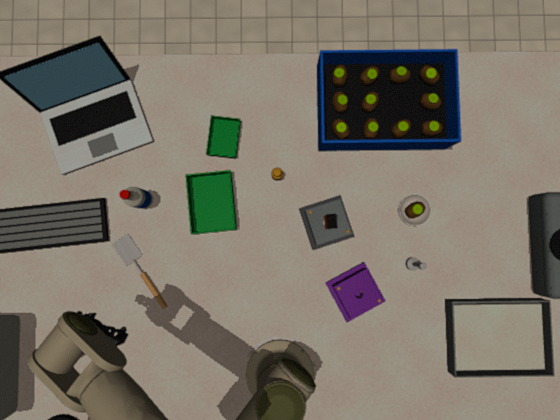

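The scene view shows the grey stage with the orange/black post at (236,190), a purple look-alike at (231,142), and two green tubs at (373,253) and (345,330). In the top view these are the stage at (327,222), purple at (355,292), and tubs at (212,202) and (224,137).

```bash
python3 - <<'E'
from h import *
import pickle
cs=pickle.load(open('c0.pkl','rb'))
c=cs['top'];hsv=cv2.cvtColor(c['img'],cv2.COLOR_RGB2HSV)
m=cv2.inRange(hsv,(50,120,30),(80,255,255))
for k in cv2.findContours(m,cv2.RETR_EXTERNAL,cv2.CHAIN_APPROX_NONE)[0]:
    if cv2.contourArea(k)<400: continue
    P=np.array([onz(c,*p[0],50)[:2] for p in k],np.float32)
    r=cv2.minAreaRect(P);print('tub',cv2.minAreaRect(k)[0],r, cv2.boxPoints(r).round().tolist())
cr=[]
for n,(u,v,s) in dict(top=(328,222,36),scene=(238,203,36)).items():
    cr.append(cv2.resize(cs[n]['img'][v-s:v+s,u-s:u+s],(390,390),interpolation=cv2.INTER_CUBIC))
u,v,s=212,170,75
save('crop1',np.hstack(cr))
c=cs['top']
# black pad in top: dark within block region
g=cv2.cvtColor(c['img'],cv2.COLOR_RGB2GRAY)[186:258,292:364]
print(g[22:50:1,24:50])
E
```

```text
tub (210.58090209960938, 201.84945678710938) ((572.7127685546875, 220.48477172851562), (197.37608337402344, 149.4210205078125), 5.3636474609375) [[467.0, 286.0], [481.0, 137.0], [678.0, 155.0], [664.0, 304.0]]
tub (223.05386352539062, 136.56924438476562) ((790.83447265625, 178.896484375), (98.71749114990234, 132.6695098876953), 82.9834213256836) [[719.0, 138.0], [851.0, 122.0], [863.0, 220.0], [731.0, 236.0]]
[[ 82  82  82  85  81  81  85  84  83  84  83  83  82  82  83  83  81  83
   85  84  85  84  83  85  83  84]
 [ 83  82  84  81  80  83  83  83  85  85  83  84  82  83  84  83  86  85
   84  82  83  83  84  83  83  83]
 [ 83  82  83  81  82  82  83  83  82  84  83  83  85  86  83  84  85  82
   83  85  83  86  84  83  82  85]
 [ 85  83  82  83  81  85  83  84  83  83  84  85  85  86  86  84  86  85
   83  84  86  85  84  83  83  84]
 [ 83  84  85  83  82  84  83  85  84  86  85  86  86  86  86  87  86  87
   82  80  86  86  83  86  85  86]
 [ 83  81  84  82  82  83  82  83  87  86  82  76  77  73  74  74  74  71
   60  66  81  84  85  88  82  83]
 [ 79  82  84  83  83  82  84  85
[... 1665 characters left out ...]
81  86  87
   88  86  87  87  88  86  85  89]
 [ 83  84  83  83  85  85  84  84  86  84  87  84  88  84  86  87  87  87
   85  85  85  85  83  86  85  85]
 [ 85  83  82  82  83  86  87  83  84  84  85  85  84  86  85  84  87  87
   84  87  84  85  86  86  85  87]
 [ 85  85  84  83  85  85  87  86  86  83  87  86  87  84  85  86  87  87
   89  86  86  82  85  86  88  86]
 [ 84  86  85  84  86  86  86  83  86  85  86  87  84  83  86  86  85  86
   84  87  88  86  85  88  87  84]
 [ 83  84  83  87  82  83  85  84  85  84  86  86  86  87  88  84  86  84
   88  87  86  85  85  86  83  87]
 [ 85  86  85  86  84  84  84  85  85  86  86  87  86  85  88  85  85  86
   86  86  85  86  84  85  86  88]]
```

View pics/crop1.png

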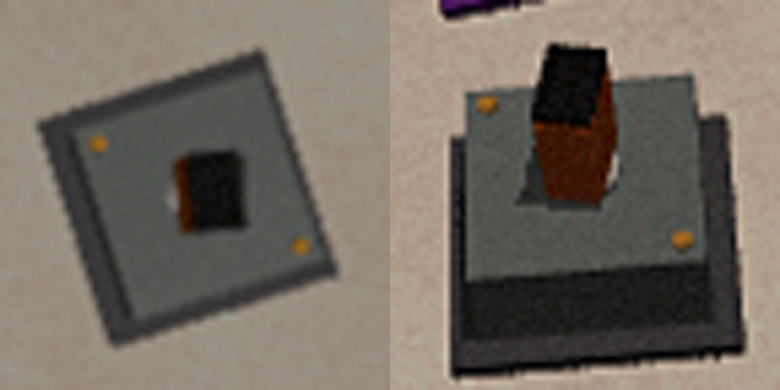

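The large tub at top (212,202), about 200x150, is the one meant; the one at (224,137), about 133x99, is too small. The crop confirms the grey stage, not the purple one, with the orange post standing in it. Its pad corners in the top crop are near (188,155), (240,151), (244,228) and (192,232).

```bash
python3 - <<'E'
from h import *
import pickle
cs=pickle.load(open('c0.pkl','rb'))
f=lambda P,ox,u0,v0:[((x-ox+.5)*72/390-.5+u0,(y+.5)*72/390-.5+v0) for x,y in P]
for n,P,S,a in (('top',[(188,154),(240,151),(244,228),(191,232)],[(75,130),(262,72),(328,268),(133,320)],(0,292,186)),
            ('scene',[(552,46),(606,49),(592,125),(533,121)],[(467,92),(692,75),(706,264),(468,280)],(390,202,167))):
    c=cs[n]
    for z,Q in((143,P),(67,S)):
        X=np.array([onz(c,*q,z)[:2] for q in f(Q,*a)]);r=cv2.minAreaRect(X.astype(np.float32))
        e=np.roll(X,-1,0)-X
        print(n,z,X.mean(0).round(1),r[1],np.linalg.norm(e,axis=1).round(1),np.degrees(np.arctan2(e[:,1],e[:,0])).round(1))
s=monitor.sense()
from scipy.spatial.transform import Rotation as R
q=s['ee_rot'];print(R.from_quat(q[[1,2,3,0]]).as_matrix().round(3))
E
```

```text
top 143 [ 501.8 -165.7] (44.79414367675781, 30.20254135131836) [29.7 43.8 30.2 44.3] [ -87.3 -178.2   93.7    1.1]
top 67 [ 500.7 -165.9] (124.28448486328125, 121.36265563964844) [118.5 124.3 121.5 119.2] [ -73.4 -162.6  104.2   16.1]
scene 143 [ 506.2 -162.5] (47.3386116027832, 28.75423812866211) [26.8 47.3 28.8 47. ] [  97.5    7.1  -83.2 -175.3]
scene 67 [ 504.7 -164.1] (121.10409545898438, 118.08942413330078) [117.3 121.  118.1 119.4] [ 107.2   17.6  -73.6 -162.8]
[[-0.905  0.426 -0.001]
 [ 0.426  0.905 -0.001]
 [ 0.    -0.001 -1.   ]]
```

Request:
send_rows(targets=[0,0,-9.4,0,0,0,1,0,0,-9.4,0,0,0,1,0,0,-9.4,0,0,0,1,0,0,0,-0.34,-0.8,0,1,0,0,0,-0.34,-0.8,0,1])

```text
time_s: 0.72
eef_pos: [269.4, 380.1, 230.9]
ee_rot: [-0.0, -0.027, 1.0, -0.0]
force: [0.4, -0.3, -0.6]
grip_width: 1.002
grip_force: 0.0
```

Request:
send_rows(targets=[0,0,0,-0.34,-0.8,0,1,0,0,0,-0.34,-0.8,0,1,0,0,0,-0.34,-0.8,0,1,0,0,0,-0.34,-0.8,0,1,0,0,0,-0.34,-0.8,0,1])

```text
time_s: 1.35
eef_pos: [384.1, 145.4, 231.2]
ee_rot: [-0.0, -0.026, 1.0, 0.0]
force: [1.0, 1.1, -0.3]
grip_width: 1.0
grip_force: 0.0
```

Request:
send_rows(targets=[0,0,0,-0.34,-0.8,0,1,0,0,0,-0.34,-0.8,0,1,0,0,0,-0.34,-0.8,0,1,0,0,0,-0.34,-0.8,0,1,0,0,0,0,0,0,1])

```text
time_s: 1.98
eef_pos: [475.9, -43.0, 230.6]
ee_rot: [-0.001, -0.024, 1.0, 0.0]
force: [0.4, 0.6, -0.2]
grip_width: 1.001
grip_force: 0.0
```

Request:
send_rows(targets=[0,0,0,-0.12,-0.7,0,1,0,0,0,-0.12,-0.7,0,1,0,0,0,-0.11,-0.65,0,1,0,0,0,0,0,0,1,0,0,0,0,0,0,1])

```text
time_s: 2.6
eef_pos: [502.4, -161.1, 231.1]
ee_rot: [-0.0, -0.027, 1.0, 0.0]
force: [0.4, -0.6, -0.6]
grip_width: 1.0
grip_force: 0.0
```

```bash
python3 - <<'E'
from h import *
s=monitor.sense();print(s['eef_pos'],s['joints'],s['ee_rot'])
a=eyes.capture('scene')['img'][130:250,180:300];b=eyes.capture('top')['img'][170:290,270:390]
save('near1',np.hstack([cv2.resize(i,(400,400),interpolation=cv2.INTER_CUBIC) for i in(a,b)]))
E
```

```text
[ 502.4418061  -161.12749028  231.13809613] [-5.32685043e-01  3.19249945e-01  1.48946635e+00  2.47569643e-04
  1.33368567e+00 -2.15657676e+00] [-2.79181511e-04 -2.65154576e-02  9.99648314e-01  3.16665531e-04]
```

View pics/near1.png

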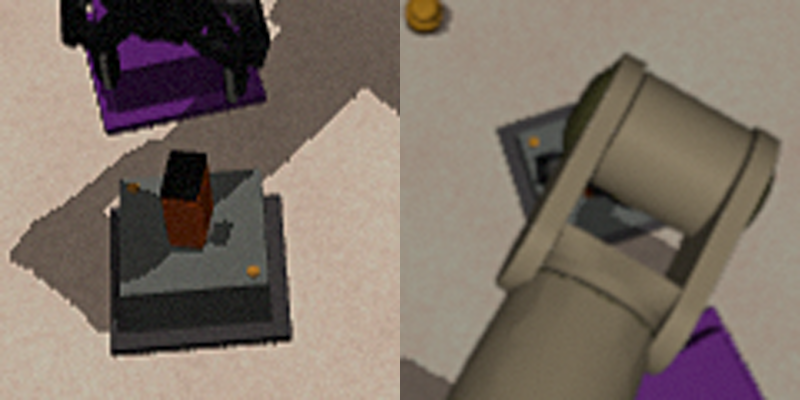

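The gripper hangs over the post, with fingers at crop (105,80) and (235,80) and the post at (185,200). It needs 4 mm more in −y, then straight down.

Request:
send_rows(targets=[0,0,0,-0.01,-0.065,0.5,1,0,0,0,0,0,0.6,1,0,0,0,0,0,0.6,1,0,0,0,0,0,0.4,1,0,0,0,0,0,0.2,1])

```text
time_s: 3.32
eef_pos: [503.2, -165.0, 92.4]
ee_rot: [-0.001, -0.027, 1.0, 0.0]
force: [-0.4, 0.0, -0.4]
grip_width: 1.002
grip_force: 0.0
```

Request:
send_rows(targets=[0,0,0,0,0,0,0.4,0,0,0,0,0,0,0,0,0,0,0,0,0,-0.1,0,0,0,0,0,0,-0.2,0,0,0,0,0,0,-0.3], newtons=30)

```text
time_s: 3.95
eef_pos: [503.7, -165.3, 93.9]
ee_rot: [0.0, -0.026, 1.0, 0.001]
force: [-0.5, 5.4, 4.3]
grip_width: 0.351
grip_force: 15.8
```

Request:
send_rows(targets=[0,0,0,0,0,0,-0.6,0,0,0,0,0,0,-1,0,0,0,0,0,0,-1], newtons=60)

```text
time_s: 4.32
eef_pos: [503.8, -165.2, 94.0]
ee_rot: [0.0, -0.026, 1.0, 0.001]
force: [0.7, 7.0, 7.4]
grip_width: 0.349
grip_force: 58.5
```

Request:
send_rows(targets=[0,0,8.6,0,0,-0.01,-1,0,0,8.6,0,0,-0.01,-1,0,0,8.6,0,0,-0.01,-1], newtons=100)

```text
time_s: 4.7
eef_pos: [503.1, -165.7, 94.5]
ee_rot: [-0.001, 0.2, 0.98, 0.0]
force: [1.0, 0.8, -8.2]
grip_width: 0.341
grip_force: 98.4
```

Request:
send_rows(targets=[0,0,-10.3,0,0,-0.01,-1,0,0,-10.3,0,0,-0.01,-1,0,0,-10.3,0,0,-0.01,-1,0,0,-10.3,0,0,-0.01,-1,0,0,-10.3,0,0,-0.01,-1])

```text
time_s: 5.32
eef_pos: [502.8, -164.9, 96.7]
ee_rot: [-0.001, -0.25, 0.968, 0.002]
force: [2.7, 4.2, -10.4]
grip_width: 0.338
grip_force: 98.5
```

```bash
python3 - <<'E'
from h import *
import pickle
s=monitor.sense();print(s['eef_pos'],s['joints'][5],s['wrist_torque'],s['force'])
a=eyes.capture('scene')['img'];o=pickle.load(open('c0.pkl','rb'))['scene']['img']
save('lift1',np.hstack([cv2.resize(i[160:240,200:280],(400,400),interpolation=cv2.INTER_CUBIC) for i in(o,a)]))
E
```

```text
[ 502.77019837 -164.94893805   96.66700368] -2.61695755623269 [ 0.73321064 -0.56245866 -0.2356814 ] [  2.67422432   4.17572153 -10.41411206]
```

View pics/lift1.png

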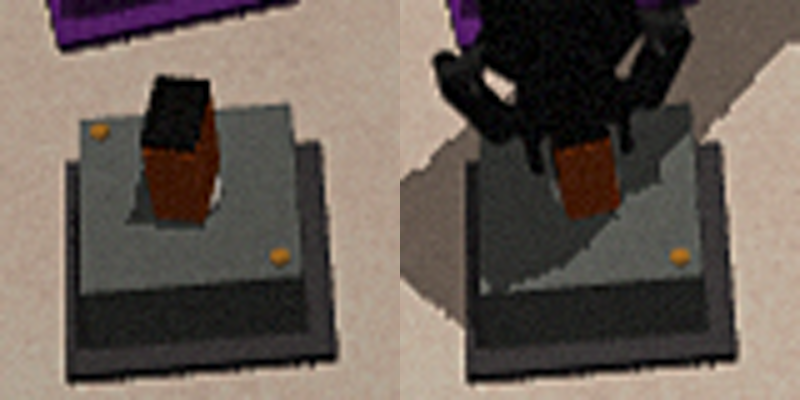

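The grey stage has not moved: its brass dot is at (280,257) in the earlier crop and (680,257) in the later one, the same spot once the second panel's 400-pixel offset is removed. The post has turned in the grip, so I continue.

Request:
send_rows(targets=[0,0,10.3,0,0,-0.01,-1,0,0,10.3,0,0,-0.01,-1,0,0,10.3,0,0,-0.01,-1,0,0,10.3,0,0,-0.01,-1,0,0,10.3,0,0,-0.01,-1])

```text
time_s: 6.0
eef_pos: [502.7, -165.7, 99.9]
ee_rot: [-0.001, 0.202, 0.979, 0.0]
force: [1.9, 1.2, -11.5]
grip_width: 0.339
grip_force: 99.3
```

Request:
send_rows(targets=[0,0,-10.3,0,0,-0.01,-1,0,0,-10.3,0,0,-0.01,-1,0,0,-10.3,0,0,-0.01,-1,0,0,-10.3,0,0,-0.01,-1,0,0,-10.3,0,0,-0.01,-1])

```text
time_s: 6.62
eef_pos: [502.8, -165.1, 102.8]
ee_rot: [-0.001, -0.249, 0.969, 0.002]
force: [2.6, 4.5, -10.7]
grip_width: 0.34
grip_force: 99.1
```

Request:
send_rows(targets=[0,0,10.3,0,0,-0.01,-1,0,0,10.3,0,0,-0.01,-1,0,0,10.3,0,0,-0.01,-1,0,0,10.3,0,0,-0.01,-1,0,0,10.3,0,0,-0.01,-1])

```text
time_s: 7.25
eef_pos: [502.6, -165.6, 105.8]
ee_rot: [-0.002, 0.202, 0.979, 0.0]
force: [0.7, 0.3, -11.1]
grip_width: 0.338
grip_force: 100.3
```

Request:
send_rows(targets=[0,0,-10.3,0,0,-0.01,-1,0,0,-10.3,0,0,-0.01,-1,0,0,-10.3,0,0,-0.01,-1,0,0,-10.3,0,0,-0.01,-1,0,0,-10.3,0,0,-0.01,-1])

```text
time_s: 7.88
eef_pos: [502.9, -165.2, 108.8]
ee_rot: [-0.001, -0.249, 0.969, 0.001]
force: [2.5, 2.9, -11.3]
grip_width: 0.34
grip_force: 99.2
```

```bash
python3 - <<'E'
from h import *
import pickle
s=monitor.sense();print(s['eef_pos'],s['joints'][5],s['wrist_torque'],s['force'])
a=eyes.capture('scene')['img'];o=pickle.load(open('c0.pkl','rb'))['scene']['img']
# stage shift in the front lower-right region
A,O=[cv2.cvtColor(i[203:222,248:262],cv2.COLOR_RGB2GRAY).astype(np.float32) for i in(a,o)]
print(cv2.phaseCorrelate(O,A))
save('lift2',np.hstack([cv2.resize(i[160:240,200:280],(400,400),interpolation=cv2.INTER_CUBIC) for i in(o,a)]))
E
```

```text
[ 502.8595984  -165.1903973   108.78316736] -2.6140580130202578 [ 0.77381773 -0.49805209 -0.27012381] [  2.45280053   2.85687189 -11.27761008]
((0.6810183584360523, 0.12662247889064737), 1.0813819233576456)
```

View pics/lift2.png

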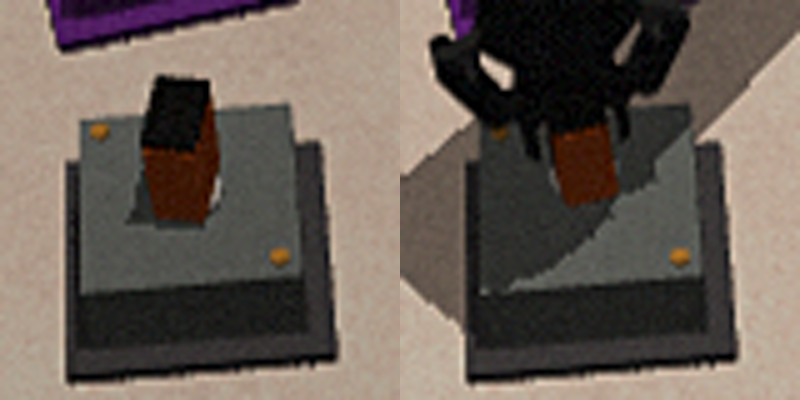

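The stage is still down (its dot stays at (680,257)), and the bottom of the orange block has risen from crop y≈220 to y≈205. The post is coming out, so I continue.

Request:
send_rows(targets=[0,0,10.3,0,0,-0.01,-1,0,0,10.3,0,0,-0.01,-1,0,0,10.3,0,0,-0.01,-1,0,0,10.3,0,0,-0.01,-1,0,0,10.3,0,0,-0.01,-1])

```text
time_s: 8.55
eef_pos: [502.7, -165.8, 112.0]
ee_rot: [-0.001, 0.203, 0.979, 0.0]
force: [0.1, 0.4, -10.8]
grip_width: 0.339
grip_force: 100.2
```

Request:
send_rows(targets=[0,0,-10.3,0,0,-0.01,-1,0,0,-10.3,0,0,-0.01,-1,0,0,-10.3,0,0,-0.01,-1,0,0,-10.3,0,0,-0.01,-1,0,0,-10.3,0,0,-0.01,-1])

```text
time_s: 9.18
eef_pos: [502.8, -165.2, 114.9]
ee_rot: [-0.001, -0.248, 0.969, 0.001]
force: [1.8, 2.7, -12.1]
grip_width: 0.341
grip_force: 99.4
```

Request:
send_rows(targets=[0,0,10.3,0,0,-0.01,-1,0,0,10.3,0,0,-0.01,-1,0,0,10.3,0,0,-0.01,-1,0,0,10.3,0,0,-0.01,-1,0,0,10.3,0,0,-0.01,-1])

```text
time_s: 9.8
eef_pos: [502.7, -165.8, 118.1]
ee_rot: [-0.001, 0.203, 0.979, 0.0]
force: [1.1, 1.2, -10.3]
grip_width: 0.338
grip_force: 100.2
```

Request:
send_rows(targets=[0,0,-10.3,0,0,-0.01,-1,0,0,-10.3,0,0,-0.01,-1,0,0,-10.3,0,0,-0.01,-1,0,0,-10.3,0,0,-0.01,-1,0,0,-10.3,0,0,-0.01,-1])

```text
time_s: 10.42
eef_pos: [503.2, -164.9, 121.9]
ee_rot: [-0.0, -0.248, 0.969, 0.001]
force: [0.3, 6.0, -3.9]
grip_width: 0.339
grip_force: 104.1
```

```bash
python3 - <<'E'
from h import *
import pickle
s=monitor.sense();print(s['eef_pos'],s['wrist_torque'],s['force'])
a=eyes.capture('scene')['img'];o=pickle.load(open('c0.pkl','rb'))['scene']['img']
for n,i in(('o',o),('a',a)):  # brass dot centroid, lower right of the stage top
    h=cv2.cvtColor(i[203:220,248:264],cv2.COLOR_RGB2HSV);m=cv2.moments(cv2.inRange(h,(8,110,90),(28,255,255)),True);print(n,m['m00'],m['m10']/m['m00'],m['m01']/m['m00'])
E
```

```text
[ 503.23261285 -164.93874532  121.86079414] [ 1.61245752 -0.21372023  0.00829441] [ 0.27934469  6.04623966 -3.87173305]
o 10.0 7.5 7.8
a 10.0 7.5 7.8
```

Request:
send_rows(targets=[0,0,0,0,0,-0.08,-1,0,0,0,0,0,-0.08,-1,0,0,0,0,0,-0.08,-1,0,0,0,0,0,-0.08,-1,0,0,0,0,0,-0.08,-1])

```text
time_s: 11.1
eef_pos: [503.5, -166.4, 146.6]
ee_rot: [0.0, -0.247, 0.969, -0.0]
force: [-0.3, -0.1, -1.5]
grip_width: 0.34
grip_force: 104.2
```

Request:
send_rows(targets=[0,0,0,0,0,-0.15,-1,0,0,0,0,0,-0.2,-1,0,0,0,0,0,-0.2,-1,0,0,0,0,0,0,-1,0,0,0,0,0,0,-1])

```text
time_s: 11.72
eef_pos: [503.3, -166.0, 178.9]
ee_rot: [-0.0, -0.248, 0.969, 0.0]
force: [0.1, 0.8, -2.0]
grip_width: 0.34
grip_force: 104.2
```

```bash
python3 - <<'E'
from h import *
from scipy.spatial.transform import Rotation as R
s=monitor.sense();print(s['eef_pos'],s['joints'],s['force'],s['wrist_torque'])
M=R.from_quat(s['ee_rot'][[1,2,3,0]]).as_matrix();print(M.round(3))
print(M.T@(np.array([573,220.5,s['eef_pos'][2]])-s['eef_pos'])/60)
for n in('scene',):
    a=eyes.capture(n)['img'];save('out',cv2.resize(a[120:260,160:340],(771,600),interpolation=cv2.INTER_CUBIC))
E
```

```text
[ 503.33339473 -166.00708422  178.85478425] [-5.39787825e-01  3.70271722e-01  1.55988720e+00 -5.69537535e-05
  1.21193749e+00 -2.61147666e+00] [ 0.12189587  0.77188502 -1.9978152 ] [0.00056722 0.01845881 0.03612041]
[[-0.877 -0.48  -0.   ]
 [-0.48   0.877  0.   ]
 [ 0.     0.    -1.   ]]
[-4.11197519e+00  5.09278181e+00  8.39598868e-04]
```

View pics/out.png

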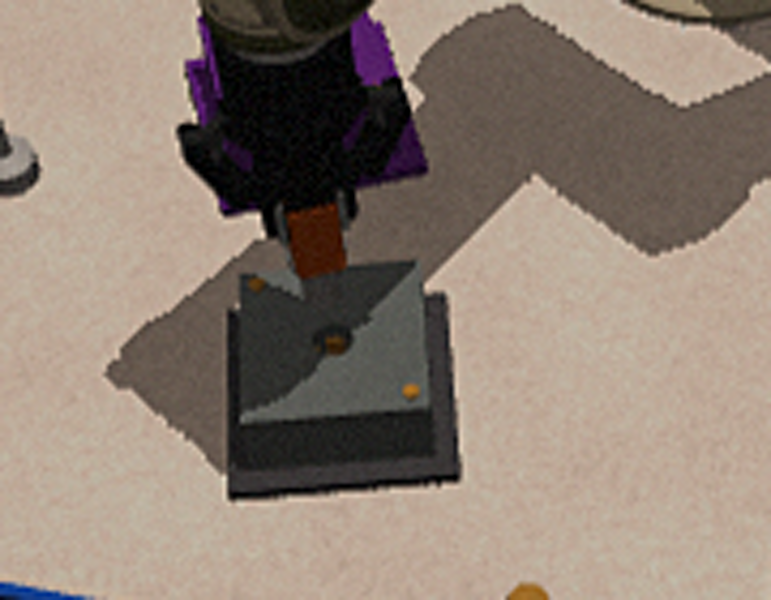

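The post is out, hanging at crop (318,240). The stage is down with its bore open at (333,342), and I now carry the post to the tub.

Request:
send_rows(targets=[0,0,0,-0.2,0.25,0,-1,0,0,0,-0.4,0.5,0,-1,0,0,0,-0.5,0.62,0,-1,0,0,0,-0.5,0.62,0,-1,0,0,0,-0.5,0.62,0,-1])

```text
time_s: 12.4
eef_pos: [538.6, 34.4, 178.9]
ee_rot: [-0.0, -0.248, 0.969, 0.0]
force: [1.3, -0.3, -1.8]
grip_width: 0.339
grip_force: 104.2
```

Request:
send_rows(targets=[0,0,0,-0.5,0.62,0,-1,0,0,0,-0.5,0.62,0,-1,0,0,0,-0.5,0.62,0,-1,0,0,0,-0.35,0.43,0,-1,0,0,0,-0.16,0.19,0,-1])

```text
time_s: 13.02
eef_pos: [572.5, 222.6, 178.6]
ee_rot: [-0.0, -0.249, 0.969, 0.0]
force: [1.4, -0.2, -1.2]
grip_width: 0.339
grip_force: 104.2
```

Request:
send_rows(targets=[0,0,0,0,0,0.3,-1,0,0,0,0,0,0.4,-1,0,0,0,0,0,0.4,-1,0,0,0,0,0,0.3,-1,0,0,0,0,0,0.15,-1])

```text
time_s: 13.65
eef_pos: [572.8, 220.0, 85.2]
ee_rot: [-0.001, -0.248, 0.969, 0.0]
force: [0.0, -0.4, -2.6]
grip_width: 0.337
grip_force: 104.2
```

```bash
python3 - <<'E'
from h import *
s=monitor.sense();print(s['eef_pos'],s['joints'],s['force'])
a=eyes.capture('scene')['img'][190:310,320:420];b=eyes.capture('top')['img'][140:260,160:260]
save('tub1',np.hstack([cv2.resize(i,(400,480),interpolation=cv2.INTER_CUBIC) for i in(a,b)]))
E
```

```text
[572.84183806 220.02475336  85.18429612] [ 1.76060139e-01  6.45304919e-01  1.38562379e+00 -4.76500301e-05
  1.11179024e+00 -1.89535623e+00] [ 0.01829159 -0.37149115 -2.56259969]
```

View pics/tub1.png

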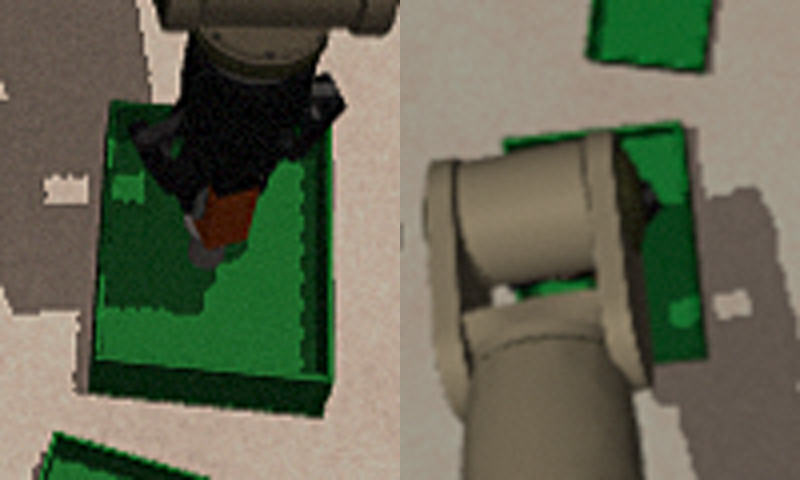

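The post hangs over the middle of the large tub, with its stem at crop (207,255). I lower it gently until it touches.

Request:
send_rows(targets=[0,0,0,0,0,0.06,-1,0,0,0,0,0,0.06,-1,0,0,0,0,0,0.05,-1,0,0,0,0,0,0.02,-1,0,0,0,0,0,0,-1])

```text
time_s: 14.38
eef_pos: [573.1, 220.2, 74.7]
ee_rot: [-0.0, -0.248, 0.969, 0.0]
force: [1.0, 0.0, -1.2]
grip_width: 0.336
grip_force: 104.2
```

Request:
send_rows(targets=[0,0,0,0,0,0.02,-1,0,0,0,0,0,0.02,-1,0,0,0,0,0,0.02,-1,0,0,0,0,0,0,-1])

```text
time_s: 14.88
eef_pos: [573.3, 220.3, 71.9]
ee_rot: [0.0, -0.248, 0.969, -0.0]
force: [-2.9, -0.8, 4.0]
grip_width: 0.341
grip_force: 105.4
```

Contact with the floor is made, so I release and retreat.

Request:
send_rows(targets=[0,0,0,0,0,0,-0.2,0,0,0,0,0,0,0,0,0,0,0,0,0,0.4,0,0,0,0,0,0,1,0,0,0,0,0,0,1], newtons=20)

```text
time_s: 15.5
eef_pos: [573.1, 220.2, 71.1]
ee_rot: [-0.0, -0.248, 0.969, -0.0]
force: [0.5, 0.7, -0.3]
grip_width: 0.996
grip_force: 0.0
```

Request:
send_rows(targets=[0,0,0,0,0,0,1,0,0,0,0,0,-0.2,1,0,0,0,0,0,-0.5,1,0,0,0,0,0,-0.8,1,0,0,0,0,0,-0.8,1])

```text
time_s: 16.12
eef_pos: [573.0, 220.2, 211.5]
ee_rot: [0.0, -0.248, 0.969, -0.0]
force: [1.2, -0.2, 0.1]
grip_width: 1.001
grip_force: 0.0
```

Request:
send_rows(targets=[0,0,0,0,0,-0.3,1,0,0,0,0,0,0,1,0,0,0,0,0,0,1])

```text
time_s: 16.5
eef_pos: [572.7, 220.1, 226.1]
ee_rot: [-0.001, -0.248, 0.969, 0.0]
force: [0.2, 0.2, -0.2]
grip_width: 1.0
grip_force: 0.0
```

```bash
python3 - <<'E'
from h import *
s=monitor.sense();print(s['eef_pos'],s['force'],s['grip_width'])
save('end',eyes.capture('scene')['img'][100:310,140:440])
E
```

```text
[572.71320711 220.13381846 226.10501967] [ 0.1783616   0.16092576 -0.20039967] 0.9999467469002775
```

View pics/end.png

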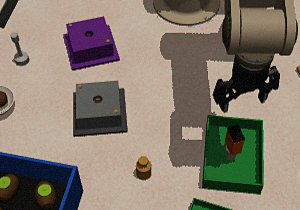

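The post stands in the tub at (235,143), the gripper is clear at (247,85), and the stage is down at (100,107).

```bash
python3 -c "
from rig import job
print(job.finish_job())"
```

```text
the job is handed in; nothing more can be done
None
```

The post was twisted free with the stage staying on its dock, and it now stands released in the large green wash tub; the job is handed in at about 16.5 s of robot time, with no verdict returned.

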